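Load the laser marking chamber, clamp the housing and shut the guard

TASK

Get the laser marker ready to fire: slide the amber guard fully open, lay the black housing flat, silver plate up, in the nest between the blue locators and let go of it, swing the red-tipped clamp fully down onto it, and only then slide the guard fully shut. Leave the bottle, the blue bin and the screwdriver where they are.

Things in the scene. Friction and masses are not known exactly. Their poses are not given: they have to be found in the camera images.
- chamber: White low laser-marking chamber fixed to the table. Origin on the table under its well's centre; x from front to back wall, y left, z up. Outside x -85 to 85, y -105 to 305 mm, 80 mm high. Well inside x +-75, y +-95 mm, floor 6 mm up, open top; left of it a closed deck where the open guard parks. Blue and black blocks behind the back wall: x 86 to 186, y -60 to 290, up to 78 mm high.
- nest (a point): Centre of the top of the aluminium nest plate in the well, 14 mm above the table; chamber's axes. The housing belongs here, centred, long side along y, either way round. Blue locators 10 mm high at the corners leave 4 mm play on each side (inner faces x +-34 at |y| 38 to 58 mm; y +-59 at |x| 8 to 28 mm); the middles of the long sides are free for fingers.
- guard (a joint): Sliding guard window over the well: amber pane in a dark frame, 176 x 210 mm, 8 mm thick, top 88 mm above the table. 0 = shut, 0.19 m = fully open, moved along the chamber's +y over the deck. Starts part open, stays where left, takes about 3 N to slide.
- guard_handle (a point): Centre of the guard's yellow grip bar: 90 mm long (chamber x), 12 mm wide (y), 14 mm high, centre 118 mm above the table, 23 mm free under it. Moves with the guard: at chamber x 0, y -50 mm + guard value.
- clamp (a joint): Steel hold-down clamp at the well's right-hand end, hinged about the chamber's x. 0 = fully down: level, pointing to chamber +y, its rubber pad on the housing's top (gap 1 mm); 1.57 = upright; 2.1 = stop, leaning back over the right-hand wall. Starts near upright. Stiff hinge: stays where left, 2 to 3 N at the tip moves it.
- clamp_hinge (a point): Centre of the clamp's hinge axis, at chamber (0, -82, 56) mm.
- clamp_grip (a point): Centre of the clamp's red tip, 89 mm along the arm from the hinge and 3 mm to its upper side: 44 mm wide (chamber x), 22 mm along the arm, 18 mm thick. Steel arm 24 mm wide, 10 mm thick, 100 mm long. Own y runs from hinge to tip, z out of the arm's upper side (up when down), x along the hinge.
- housing: The black housing to be loaded: a block 110 (x) by 60 (y) by 30 mm high, a silver plate on its top, about 0.3 kg. Origin at the centre of its underside. Lies flat on the table at any yaw. Grip it across its 60 mm width.
- bottle: Bystander: upright white bottle with a red cap, 58 mm in diameter, 150 mm high; origin at the centre of its base.
- bin: Bystander: small open blue bin 110 (x) by 80 (y) by 55 mm high; origin at the centre of its base.
- driver: Bystander: screwdriver with an orange handle, 170 mm long, lying along its x; about 30 mm high.

How it is judged:
By the outcome, as a careful person would: the job done as asked, in the order asked, and still so for the second after the job is handed in, with the robot touching nothing.
It also fails if it takes over 70 s, if anything falls off the work surface, if the arm or the gripper's body presses on something with over 40 N, if the wrist force passes 120 N, or if a joint passes its speed limit or range.

ROBOT

A 6-joint arm with a two-finger parallel gripper is mounted at the origin on the work surface. World frame = base frame: x ahead of the robot, y to its left, z up, the work surface at z = 0. Lengths are in mm, angles in rad, forces in N, time in s.
With the tool pointing down it reaches from about 375 to 925 mm from the base axis. Payload 5.7 kg.
Tool frame: the origin (TCP) lies on the centre line of the jaws, within the pads' length; the fingertips stand 19 mm ahead of it and the grasp point (between the pads) is the TCP; z points along the fingers, y is the direction in which the jaws open and shut (so a half turn about z gives the same grasp; the last joint's range is limited). The gripper opens to 88 mm and grips with 3 to 60 N. Pads are 20 mm wide; open, the fingers measure 115 mm over their backs; the gripper's body (75 mm by 178 mm) begins 61 mm behind the grasp point.
Start: joints at [1.104, 0.359, 1.51, -0, 1.272, -0.115], TCP at [206.744, 563.222, 219.223] pointing down, gripper open.
Joint ranges: [-2.97, 2.97], [-1.01, 2.36], [0.21, 2.38], [-0.96, 4.11], [0.2, 2.71], [-2.98, 2.98]. Speed limits (rad/s): [2.39, 2.39, 3.14, 3.14, 3.14, 3.14].

INTERFACE

Orientations are given as a rotation vector (axis times angle).
In Python, from workcell import arm gives the robot as it stands.
- The arm moves only by the tool servo_tool, never from a script. Its argument "increments" is text: rows parted by semicolons, each of 7 numbers parted by spaces: the shift along the tool's x, y, z in m, then the turn, a rotation vector about the tool's x, y, z in degrees, then the closure, from 0 (fully open) to 1 (shut). A call has 1 to 12 rows; each row shifts and turns the commanded pose from where the row before left it, along the tool's axes as they then stand; what a row does not reach is not made up. A row lasts 1/12 s, in which the tool goes at most 41.7 mm and 7.16 degrees, less where a joint would pass 70% of its speed; a pose out of reach is approached as far as the arm can. A call is refused whole if a number of a shift passes 0.0417 or a number of a turn 7.16, either way. A call with a gripper value outside its range is refused whole. The fingers move at their own pace and stop on an object; the grip force is fixed at half the most. Time passes only in rows, so rows that do not move let the fingers close. It gives the time, the measured TCP pose, the force and the opening at its end, in the units of the state.
- arm.read_state(): the state, without advancing time (a new reading comes with each control period).
- arm.camera(name): name is "side" or "top"; returns the picture (420x560x3 uint8, red, green, blue); there is no depth.
- arm.camera_info(name): a dict with "camera_matrix" (3x3 intrinsics, pixels), "eye" and "rotation" of the camera in the world. Camera axes: x right, y up, looking along -z (the intrinsics and any distortion apply to the point x, -y, -z); pixel columns grow to the right and rows downward; lengths in mm; the calibration is good to about 2 mm. A picture is of the moment at which its call begins. camera_info takes no time and is no camera call.
- arm.finish_job(): hands the job in, once; it reports no verdict.
The state is a dict: "t": time; "joints": joint angles; "qd": joint speeds; "joint_torque": joint torques, N m; "tool_pos": TCP position; "eef_rot": TCP orientation; "force": force on the tool from outside, world axes, zero at the start; "torque": the same for the moment, N m; "grip_width": finger opening in mm.
Only numpy, scipy, OpenCV 4.12 (cv2) and the standard library are available. Lean on these libraries where they do the work, as an engineer would, in place of code of your own. Each camera call takes 0.05 s, during which the arm holds its last target. There are 200 camera calls.

## Working session

There is one attempt and no reset: what is moved stays moved. The work goes in short steps, Python scripts to look and compute and a tool call to move; the robot and the scene stay as the last step left them, time stands still between calls to the robot, and variables do not carry over. Pictures are saved under pics/ and viewed, about 8 in all and at most 12, crops included, and the job is handed in when it is done.

Besides the shell and the picture viewer there is one more tool, called as name(argument=value, ...) on one line, values as JSON. servo_tool: Moves the arm, as the interface text tells. Its arguments: {"type":"object","properties":{"increments":{"type":"string"}},"required":["increments"]}

```bash
mkdir -p pics; ls; python3 - <<'E'
from workcell import arm
import cv2
for n in("top","side"):
    im=arm.camera(n); cv2.imwrite(f"pics/{n}0.png",im[:,:,::-1])
    i=arm.camera_info(n); print(n,i)
print(arm.read_state())
E
```

```text
pics
top {'camera_matrix': array([[470.94793423,   0.        , 279.73730363],
       [  0.        , 470.94793423, 203.97909551],
       [  0.        ,   0.        ,   1.        ]]), 'eye': array([447.67531881, -94.41210118, 935.56039807]), 'rotation': array([ 0.10617108, -0.10481702, -1.53957992])}
side {'camera_matrix': array([[511.27421328,   0.        , 280.71004755],
       [  0.        , 511.27421328, 215.4583686 ],
       [  0.        ,   0.        ,   1.        ]]), 'eye': array([ 323.21004004, -817.87284043,  852.85198061]), 'rotation': array([ 0.77057978, -0.12497478, -0.3282139 ])}
{'t': 0.1, 'joints': array([ 1.10390155e+00,  3.59426263e-01,  1.51130167e+00, -1.83605621e-05,
        1.27253009e+00, -1.15106161e-01]), 'qd': array([ 0.00314385, -0.00112732, -0.00277422, -0.0002151 , -0.0007556 ,
       -0.00037548]), 'joint_torque': array([ 2.56311805e-04, -5.16354132e+01, -2.71408671e+01,  6.78300904e-02,
        2.75947881e-02, -5.12178144e-05]), 'tool_pos': array([206.4785229 , 562.68310272, 218.50624701]), 'eef_rot': array([-5.49654056e-01, -3.09266586e+00,  2.51351048e-03]), 'force': array([-0.53527752, -0.71463459,  0.65885621]), 'torque': array([0.0290301 , 0.02910487, 0.02177157]), 'grip_width': 87.89659174455515}
```

View pics/top0.png

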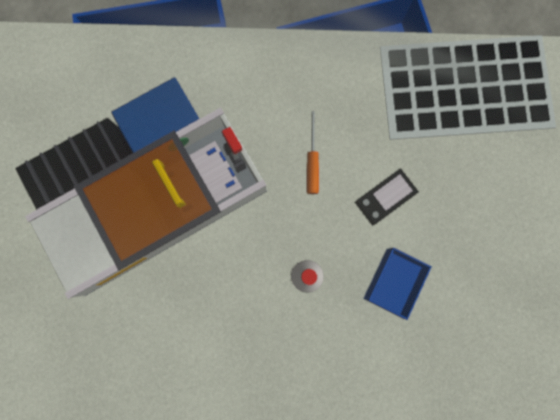

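View pics/side0.png

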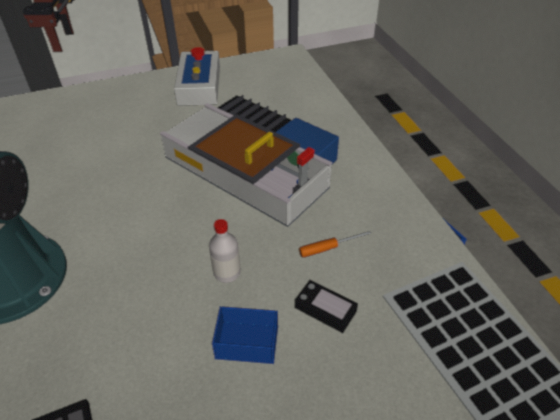

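The top view shows the chamber with its guard part open (handle about (169,183), red clamp tip (232,140)), the housing at about (387,197), the bottle at (308,277), the driver at (313,160) and the bin at (398,283). The side view agrees. Next I'll enlarge crops for accurate corner picks.

```bash
python3 - <<'E'
import cv2,numpy as np
t=cv2.imread("pics/top0.png");s=cv2.imread("pics/side0.png")
a=cv2.resize(t[100:300,20:280],None,fx=3,fy=3,interpolation=cv2.INTER_CUBIC); cv2.imwrite("pics/c1.png",a)
b=cv2.resize(t[160:235,345:430],None,fx=4.5,fy=4.5,interpolation=cv2.INTER_CUBIC)
c=cv2.resize(s[275:335,285:365],None,fx=4.5,fy=4.5,interpolation=cv2.INTER_CUBIC)
h=np.zeros((345,760,3),np.uint8);h[:b.shape[0],:b.shape[1]]=b;h[:c.shape[0],390:390+c.shape[1]]=c
cv2.imwrite("pics/c2.png",h)
E
```

```text
(no output)
```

View pics/c1.png

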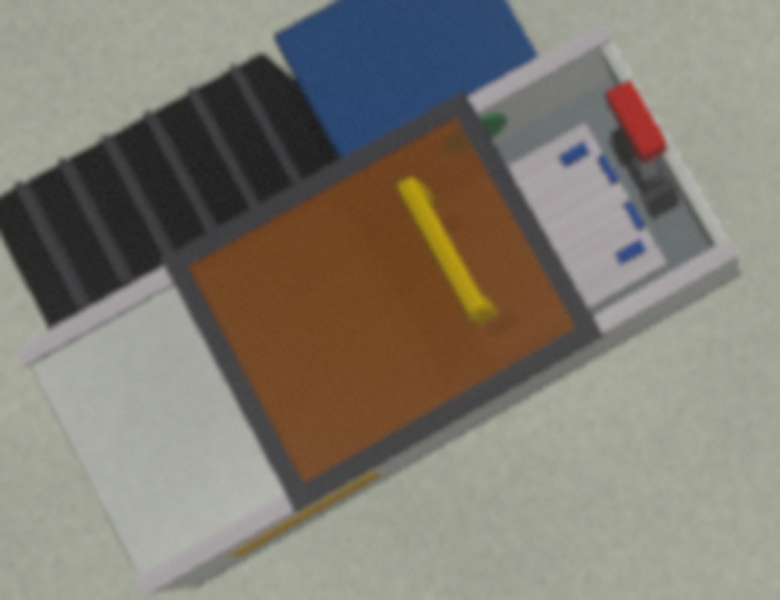

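View pics/c2.png

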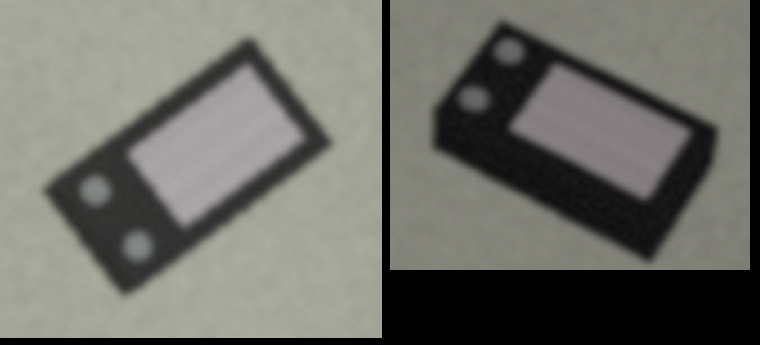

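Crop 1 shows the chamber rim corners, guard corners and handle clearly. Crop 2 shows the housing's four top corners, with the silver plate up. Now I'll fit poses to these.

```bash
cat > h.py <<'E'
import numpy as np,cv2
from workcell import arm
from scipy.spatial.transform import Rotation as R
from scipy.optimize import least_squares
def proj(n,P):
    i=arm.camera_info(n); p=R.from_rotvec(i["rotation"]).inv().apply(np.atleast_2d(P)-i["eye"])*[1,-1,-1]
    q=p@np.array(i["camera_matrix"]).T; return q[:,:2]/q[:,2:]
def place(v,P):
    P=np.atleast_2d(P).astype(float); return R.from_euler("z",v[2]).apply(P)+[v[0],v[1],0]
def crop(p,s,off): return (np.array(p,float)+.5)/s-.5+off
E
python3 - <<'E'
from h import *
rim=crop([[608,28],[738,252],[25,355],[145,590]],3,[20,100]); RP=[[85,-105,80],[-85,-105,80],[85,305,80],[-85,305,80]]
g=crop([[465,95],[600,332],[295,508],[168,258]],3,[20,100])
hd=crop([[410,182],[483,312]],3,[20,100])
loc=crop([[574,154],[630,252]],3,[20,100]) 
def f(v,full=0):
    G=v[3]; GP=[[88,G-105,88],[-88,G-105,88],[-88,G+105,88],[88,G+105,88]]
    HP=[[41,G-50,125],[-41,G-50,125]]
    LP=[[38,-48,24],[-38,-48,24]]
    return np.concatenate([(proj("top",place(v,a))-b).ravel() for a,b in((RP,rim),(GP,g),(HP,hd),(LP,loc))])
r=least_squares(f,[550,200,.4,80],loss="soft_l1");print("chamber",r.x,np.degrees(r.x[2]));print(f(r.x).round(1))
v=r.x
hc=crop([[45,190],[250,38],[332,145],[125,295]],4.5,[345,160])
hp=[[-55,30,30],[55,30,30],[55,-30,30],[-55,-30,30]]
k=least_squares(lambda w:(proj("top",place(w,hp))-hc).ravel(),[450,-280,-.9]);print("housing",k.x,np.degrees(k.x[2]),k.fun.round(1))
print("side housing",((proj("side",place(k.x,hp))-[285,275]+.5)*4.5-.5+[390,0]).round(0))
for n,P in(("handle",[0,v[3]-50,118]),("nest",[0,0,14]),("hinge",[0,-82,56]),("cl",[85,305,80]),("cr",[-85,-105,80])):
    q=place(v,P); print(n,q,proj("top",q).round(),proj("side",q).round())
# clamp angle: red centre
tip=crop([[637,120]],3,[20,100])
for a in np.arange(1.2,2.1,.1):
    c,s=np.cos(a),np.sin(a); q=place(v,[0,-82+89*c-3*s,56+89*s+3*c]); print(round(a,1),proj("top",q).round(1),proj("side",q).round(1),tip.round(1))
E
```

```text
chamber [6.16238474e+02 6.71558935e+01 5.55513150e-01 9.53273436e+01] 31.82855894449978
[-0.7 -1.4  1.   0.8 -2.4 -1.6 -0.4  1.9  0.8 -1.6  2.1  0.8  0.9  1.
 -1.4  0.1 -0.2  0.9 -2.3 -2.5  0.5 -0.2  0.7 -0.2]
housing [ 590.96250169 -298.94321782   -0.91544864] -52.45134332266866 [-0.  -1.2 -0.8  0.  -0.2  0.7  1.   0.4]
side housing [[495.  12.]
 [716. 122.]
 [650. 223.]
 [424. 105.]]
handle [[592.33376913 105.6673612  118.        ]] [[168. 182.]] [[259. 143.]]
nest [[616.23847446  67.15589354  14.        ]] [[200. 180.]] [[275. 184.]]
hinge [[659.48358173  -2.51376052  56.        ]] [[234. 155.]] [[302. 185.]]
cl [[527.60631442 371.12026679  80.        ]] [[ 26. 216.]] [[207. 103.]]
cr [[599.3947631 -66.8824942  80.       ]] [[267. 184.]] [[287. 202.]]
1.2 [[215.  151.5]] [[292.4 151.8]] [[232.  139.7]]
1.3 [[219.1 148.7]] [[295.5 152.4]] [[232.  139.7]]
1.4 [[223.4 146. ]] [[298.6 153.4]] [[232.  139.7]]
1.5 [[227.8 143.4]] [[301.9 154.6]] [[232.  139.7]]
1.6 [[232.3 140.9]] [[305.1 156.2]] [[232.  139.7]]
1.7 [[236.8 138.5]] [[308.3 158.2]] [[232.  139.7]]
1.8 [[241.3 136.4]] [[311.5 160.4]] [[232.  139.7]]
1.9 [[245.7 134.4]] [[314.6 162.9]] [[232.  139.7]]
2.0 [[249.9 132.7]] [[317.6 165.7]] [[232.  139.7]]
```

```bash
cat >> h.py <<'E'
CH=[616.2,67.2,.5555]
def go(P,yawdeg=None,pr=True):
    "tool-frame shift (mm) to world P; turn about tool z to make jaws (tool y) lie along world yaw"
    s=arm.read_state(); r=R.from_rotvec(s["eef_rot"]); m=r.as_matrix()
    d=r.inv().apply(np.array(P)-s["tool_pos"]); y=np.degrees(np.arctan2(m[1,1],m[0,1]))
    t=None if yawdeg is None else (-(yawdeg-y)+90)%180-90
    print("tcp",s["tool_pos"].round(1),"jaw yaw",round(y,1),"shift",d.round(1),"turn",t if t is None else round(t,1),"axis",m[:,2].round(3),"j6",s["joints"][5].round(2),"t",round(s["t"],2),"w",round(s["grip_width"],1),"F",s["force"].round(1))
def ch(P): return place(CH,P)[0]
E
python3 - <<'E'
from h import *
go(ch([0,45.3,200]),121.8)
E
```

```text
tcp [206.5 562.7 218.5] jaw yaw 69.8 shift [-519.7 -296.    18.9] turn -52.0 axis [-0.001 -0.001 -1.   ] j6 -0.12 t 0.1 w 87.9 F [-0.5 -0.7  0.7]
```

servo_tool(increments="-0.040 -0.0228 0 0 0 0 0;-0.040 -0.0228 0 0 0 0 0;-0.040 -0.0228 0 0 0 0 0;-0.040 -0.0228 0 0 0 0 0;-0.040 -0.0228 0 0 0 0 0;-0.040 -0.0228 0 0 0 0 0;-0.040 -0.0228 0 0 0 0 0;-0.040 -0.0228 0 0 0 0 0;-0.040 -0.0228 0 0 0 0 0;-0.040 -0.0228 0 0 0 0 0;-0.040 -0.0228 0 0 0 0 0;-0.040 -0.0228 0 0 0 0 0")

```text
t: 1.1
tool_pos: [529.9, 179.2, 219.0]
eef_rot: [-0.55, -3.092, 0.0]
force: [0.8, 0.7, 0.7]
grip_width: 87.9
```

servo_tool(increments="-0.0200 -0.011 0.01 0 0 -6.5 0;-0.0200 -0.011 0.01 0 0 -6.5 0;0 0 0 0 0 -6.5 0;0 0 0 0 0 -6.5 0;0 0 0 0 0 -6.5 0;0 0 0 0 0 -6.5 0;0 0 0 0 0 -6.5 0;0 0 0 0 0 -6.5 0;0 0 0 0 0 0 0")

```text
t: 1.85
tool_pos: [560.7, 148.4, 198.8]
eef_rot: [0.867, -3.018, -0.0]
force: [0.2, -0.0, 0.1]
grip_width: 87.6
```

```bash
python3 - <<'E'
from h import *
go(ch([0,45.3,119]),121.8)
E
```

```text
tcp [560.7 148.4 198.8] jaw yaw 122.1 shift [ -4.2 -53.   79.8] turn 0.3 axis [-0.001 -0.    -1.   ] j6 -1.99 t 1.85 w 87.6 F [ 0.2 -0.   0.1]
```

servo_tool(increments="-0.002 -0.0265 0 0 0 0 0;-0.002 -0.0265 0 0 0 0 0;0 0 0.027 0 0 0 0;0 0 0.027 0 0 0 0;0 0 0.026 0 0 0 0;0 0 0 0 0 0 0")

```text
t: 2.35
tool_pos: [588.4, 105.0, 114.3]
eef_rot: [0.853, -3.014, -0.003]
force: [-0.8, 0.1, -0.3]
grip_width: 87.9
```

```bash
python3 - <<'E'
from h import *
go(ch([0,45.3,119]),121.8)
a=arm.camera("top")[100:260,60:260];b=arm.camera("side")[60:220,170:370]
cv2.imwrite("pics/g1.png",cv2.resize(np.hstack([a,b]),None,fx=2,fy=2,interpolation=2)[:,:,::-1])
E
```

```text
tcp [588.4 105.  114.3] jaw yaw 121.6 shift [-3.6 -1.5 -4.7] turn -0.2 axis [-0.009 -0.001 -1.   ] j6 -2.06 t 2.35 w 87.9 F [-0.8  0.1 -0.3]
```

View pics/g1.png

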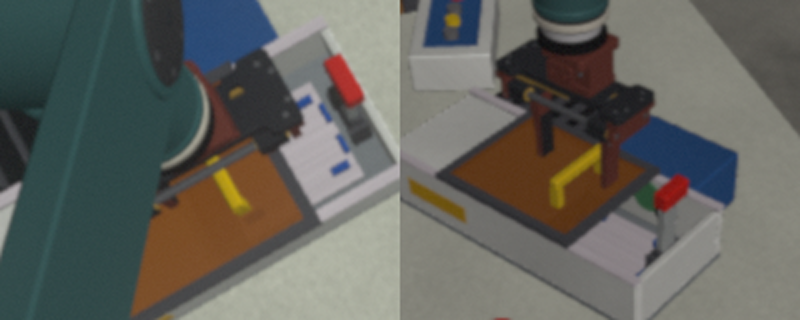

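Top and side crops show the fingers straddling the yellow bar, with the bar's centre around (578,172) in the side crop and the fingers at (545,150) and (610,185). Closing.

servo_tool(increments="-0.003 0 -0.003 0 0 0 1;0 0 0 0 0 0 1;0 0 0 0 0 0 1;0 0 0 0 0 0 1;0 0 0 0 0 0 1;0 0 0 0 0 0 1;0 0 0 0 0 0 1;0 0 0 0 0 0 1")

```text
t: 3.12
tool_pos: [594.8, 107.1, 122.3]
eef_rot: [0.862, -3.021, 0.0]
force: [0.5, -0.3, -0.1]
grip_width: 37.7
```

servo_tool(increments="0 0 0.003 0 0 0 1;0 0 0 0 0 0 1;0 0 0 0 0 0 1;0 0 0 0 0 0 1;0 0 0 0 0 0 1;0 0 0 0 0 0 1;0 0 0 0 0 0 1")

```text
t: 3.7
tool_pos: [594.4, 107.4, 118.9]
eef_rot: [0.862, -3.02, -0.001]
force: [-0.5, 1.9, -2.6]
grip_width: 10.8
```

```bash
python3 - <<'E'
from h import *
go(ch([0,140,119]),121.8)
print(place([0,0,-CH[2]],arm.read_state()["tool_pos"]-ch([0,0,0])))
E
```

```text
tcp [594.4 107.4 118.9] jaw yaw 121.8 shift [ 2.7 94.3 -0. ] turn 0.0 axis [-0.001  0.    -1.   ] j6 -2.06 t 3.7 w 10.8 F [-0.5  1.9 -2.6]
[[  2.69946418  45.66797019 118.88613034]]
```

servo_tool(increments="0 0.005 0 0 0 0 1;0 0.012 0 0 0 0 1;0 0.015 0 0 0 0 1;0 0.015 0 0 0 0 1;0 0.015 0 0 0 0 1;0 0.013 0 0 0 0 1;0 0.010 0 0 0 0 1;0 0.005 0 0 0 0 1;0 0.001 0 0 0 0 1")

```text
t: 4.45
tool_pos: [545.6, 185.9, 119.0]
eef_rot: [0.864, -3.019, -0.001]
force: [0.5, -0.1, -9.3]
grip_width: 11.1
```

servo_tool(increments="0 0.001 0 0 0 0 1;0 0.001 0 0 0 0 1;0 0.001 0 0 0 0 1;0 0.001 0 0 0 0 1;0 0 0 0 0 0 1")

```text
t: 4.87
tool_pos: [544.6, 187.4, 119.0]
eef_rot: [0.861, -3.02, 0.0]
force: [1.1, -2.2, -11.2]
grip_width: 11.3
```

servo_tool(increments="0 0.001 0 0 0 0 1;0 0.001 0 0 0 0 1;0 0.001 0 0 0 0 1;0 0 0 0 0 0 1")

```text
t: 5.2
tool_pos: [543.6, 189.2, 119.0]
eef_rot: [0.862, -3.021, 0.004]
force: [3.0, -6.7, -12.7]
grip_width: 11.5
```

servo_tool(increments="0 0.001 0 0 0 0 1;0 0.001 0 0 0 0 1;0 0.001 0 0 0 0 1;0 0 0 0 0 0 1")

```text
t: 5.53
tool_pos: [543.5, 189.3, 119.0]
eef_rot: [-0.864, 3.019, -0.011]
force: [6.9, -15.4, -15.5]
grip_width: 10.9
```

The guard is at its stop: position stalled and force rose to 15 N. Releasing and rising.

servo_tool(increments="0 0 0 0 0 0 0.6;0 0 0 0 0 0 0.6;0 0 0 0 0 0 0.6;0 0 0 0 0 0 0.6;0 0 0 0 0 0 0.6;0 0 -0.02 0 0 0 0;0 0 -0.04 0 0 0 0;0 0 -0.04 0 0 0 0;0 0 0 0 0 0 0")

```text
t: 6.28
tool_pos: [546.4, 194.6, 227.4]
eef_rot: [-0.859, 3.008, -0.001]
force: [1.0, 0.0, 0.7]
grip_width: 58.3
```

```bash
python3 - <<'E'
from h import *
go([591,-299,180],37.55)
print(place([0,0,-CH[2]],np.array([543.5,189.3,0])-ch([0,0,0])))
E
```

```text
tcp [546.4 194.6 227.4] jaw yaw 121.9 shift [ 223.4 -442.5   46.3] turn 84.3 axis [ 0.013  0.003 -1.   ] j6 -1.9 t 6.28 w 58.3 F [1.  0.  0.7]
[[  2.62305544 142.08032791   0.        ]]
```

servo_tool(increments="0.017 -0.0335 0 0 0 0 0;0.017 -0.0335 0 0 0 0 0;0.017 -0.0335 0 0 0 0 0;0.017 -0.0335 0 0 0 0 0;0.017 -0.0335 0 0 0 0 0;0.017 -0.0335 0 0 0 0 0;0.017 -0.0335 0 0 0 0 0;0.017 -0.0335 0 0 0 0 0;0.017 -0.0335 0 0 0 0 0;0.017 -0.0335 0 0 0 0 0;0.017 -0.0335 0 0 0 0 0;0.017 -0.0335 0 0 0 0 0")

```text
t: 7.28
tool_pos: [580.7, -257.8, 219.7]
eef_rot: [-0.862, 3.02, -0.001]
force: [0.6, -0.7, -0.1]
grip_width: 87.9
```

servo_tool(increments="0 0 0 0 0 7 0;0 0 0 0 0 7 0;0 0 0 0 0 7 0;0 0 0 0 0 7 0;0 0 0 0 0 7 0;0 0 0 0 0 7 0;0 0 0 0 0 7 0;0 0 0 0 0 7 0;0 0 0 0 0 7 0;0 0 0 0 0 7 0;0 0 0 0 0 7 0;0 0 0 0 0 7 0")

```text
t: 8.28
tool_pos: [580.8, -255.8, 219.5]
eef_rot: [1.389, 2.817, 0.001]
force: [0.4, -0.0, 0.1]
grip_width: 88.0
```

```bash
python3 - <<'E'
from h import *
go([591,-299,120],37.55)
E
```

```text
tcp [ 580.8 -255.8  219.5] jaw yaw 37.5 shift [-40.4 -18.3  99.5] turn -0.0 axis [ 0.001 -0.    -1.   ] j6 -1.18 t 8.28 w 88.0 F [ 0.4 -0.   0.1]
```

```bash
python3 - <<'E'
from h import *
t=arm.camera("top");s=arm.camera("side")
cv2.imwrite("pics/t2.png",t[:,:,::-1]);cv2.imwrite("pics/s2.png",s[:,:,::-1])
a=cv2.resize(t[110:230,150:280],None,fx=4,fy=4,interpolation=2)[:,:,::-1]
b=cv2.resize(s[145:225,225:335],None,fx=4,fy=4,interpolation=2)[:,:,::-1]   # 440x320
c=np.zeros((600,800,3),np.uint8);c[:480,:520]=a[:,:520];cv2.imwrite("pics/n1.png",a)
c=np.zeros((480,800,3),np.uint8);c[:480,:400]=a[:480,:400];c[:320,400:800]=b[:,:400]
cv2.imwrite("pics/n2.png",c)
hs=crop([[113,22],[325,128],[45,108]],4.5,[285,275])
hc=crop([[45,190],[250,38],[332,145],[125,295]],4.5,[345,160])
hp=np.array([[-55,30,30],[55,30,30],[55,-30,30],[-55,-30,30]])
k=least_squares(lambda w:np.r_[(proj("top",place(w,hp))-hc).ravel(),(proj("side",place(w,hp[[0,1,3]]))-hs).ravel()],[590,-300,-.9]);print("housing",k.x,np.degrees(k.x[2])+90,k.fun.round(1))
k=least_squares(lambda w:(proj("side",place(w,hp[[0,1,3]]))-hs).ravel(),[590,-300,-.9]);print("side only",k.x,np.degrees(k.x[2])+90,k.fun.round(1))
E
```

```text
housing [ 591.55866225 -300.32859674   -0.92089618] 37.23653556543082 [ 0.7 -1.6  0.  -0.2  0.6  0.6  1.6  0.1 -1.  -1.8  0.8 -0.8 -1.8 -0.3]
side only [ 591.83546593 -302.75042302   -0.92780987] 36.840410394697855 [-0.3 -1.1  1.4  0.3 -1.2  0.5]
```

View pics/n2.png

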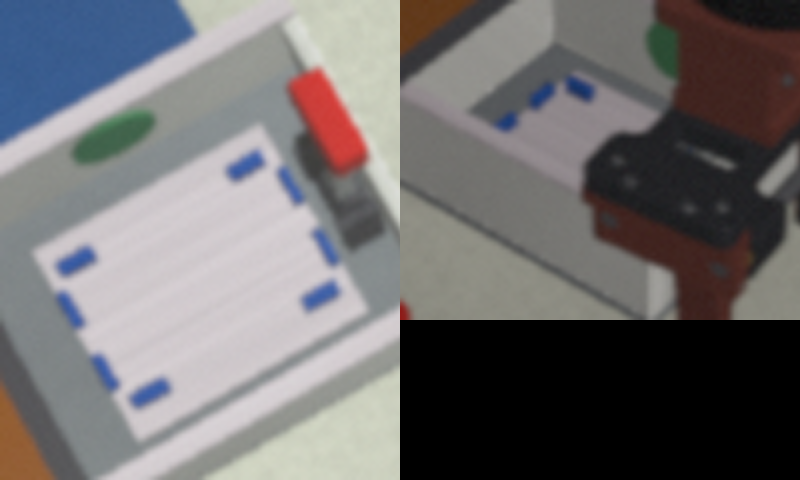

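The picture shows all eight blue locators in the top crop, e.g. (76,262), (245,165), (321,296) and (150,393), with the plate fully exposed and the guard clear. I'll fit the nest from their centroids.

```bash
python3 - <<'E'
from h import *
t=cv2.imread("pics/t2.png").astype(float)
B=np.clip(t[:,:,0]-t[:,:,2]-40,0,None)
obs=[]
for p in [(245,165),(290,185),(327,246),(321,296),(150,393),(105,372),(70,310),(76,262)]:
    u,v=crop(p,4,[150,110]); x0,y0=int(round(u))-5,int(round(v))-5
    w=B[y0:y0+11,x0:x0+11]; n,l,st,c=cv2.connectedComponentsWithStats((w>8).astype(np.uint8)); k=l[5,5]
    w=w*(l==k) if k else w
    yy,xx=np.mgrid[y0:y0+11,x0:x0+11]; obs.append([(w*xx).sum()/w.sum(),(w*yy).sum()/w.sum()])
obs=np.array(obs);print(obs.round(1).tolist())
def f(w):
    a=34+w[3]; b=59+w[3]
    L=np.array([[a,-48],[18,-b],[-18,-b],[-a,-48],[-a,48],[-18,b],[18,b],[a,48]])
    return (proj("top",place(w,np.c_[L,np.full(8,22.)]))-obs).ravel()
r=least_squares(f,[616,67,.55,3]);print(r.x,np.degrees(r.x[2]));print(f(r.x).round(1))
go([591.5,-300.3,90],37.3)
E
```

```text
[[211.1, 150.8], [222.3, 155.8], [231.3, 171.3], [229.8, 183.4], [187.2, 207.7], [175.8, 202.5], [167.1, 187.0], [168.7, 174.8]]
[6.16612386e+02 6.82457377e+01 5.55521700e-01 3.56906997e+00] 31.829048850757832
[ 0.2  0.2  0.2 -0.1  0.1 -0.2 -0.  -0.2 -0.2 -0.1 -0.1  0.2 -0.2  0.
  0.   0.1]
tcp [ 580.8 -255.9  219.5] jaw yaw 37.8 shift [-41.6 -18.9 129.6] turn 0.5 axis [ 0.001 -0.    -1.   ] j6 -1.18 t 8.38 w 88.1 F [-0.2  0.9  0.4]
```

servo_tool(increments="-0.0208 -0.0095 0 0 0 0.3 0;-0.0208 -0.0095 0 0 0 0 0;0 0 0.032 0 0 0 0;0 0 0.032 0 0 0 0;0 0 0.032 0 0 0 0;0 0 0.032 0 0 0 0;0 0 0.032 0 0 0 0;0 0 0.025 0 0 0 0;0 0 0.010 0 0 0 0;0 0 0 0 0 0 0")

```text
t: 9.22
tool_pos: [589.2, -299.4, 21.7]
eef_rot: [-1.382, -2.816, -0.001]
force: [-0.1, -0.5, 0.8]
grip_width: 87.9
```

```bash
sed -i 's/^CH=.*/CH=[616.3,68.8,.5555]/' h.py; python3 - <<'E'
from h import *
go([591.5,-300.3,24],37.3)
E
```

```text
tcp [ 589.2 -299.4   21.7] jaw yaw 37.7 shift [-2.1  1.3 -2.3] turn 0.4 axis [-0.004  0.003 -1.   ] j6 -1.23 t 9.22 w 87.9 F [-0.1 -0.5  0.8]
```

servo_tool(increments="-0.001 0.001 -0.001 0 0 0 1;0 0 0 0 0 0 1;0 0 0 0 0 0 1;0 0 0 0 0 0 1;0 0 0 0 0 0 1;0 0 0 0 0 0 1;0 0 0 0 0 0 1;0 0 0 0 0 0 1;0 0 0 0 0 0 1")

```text
t: 9.97
tool_pos: [593.2, -301.8, 27.0]
eef_rot: [1.387, 2.816, -0.001]
force: [-1.4, -0.9, 5.2]
grip_width: 31.2
```

```bash
python3 - <<'E'
from h import *
go(ch([0,0,200]),31.8)
E
```

```text
tcp [ 593.2 -301.8   27. ] jaw yaw 37.6 shift [ 279.2  244.3 -173.6] turn 5.8 axis [ 0.002 -0.002 -1.   ] j6 -1.23 t 9.97 w 31.2 F [-1.4 -0.9  5.2]
```

```bash
python3 - <<'E'
from h import *
t=arm.camera("top");s=arm.camera("side")
cv2.imwrite("pics/m1.png",cv2.resize(np.hstack([t[130:280,300:460],s[230:380,250:410]]),None,fx=2.5,fy=2.5,interpolation=2)[:,:,::-1])
go(ch([0,0,200]),31.8)
print(proj("side",arm.read_state()["tool_pos"]),proj("top",arm.read_state()["tool_pos"]))
E
```

```text
tcp [ 593.2 -301.8   27. ] jaw yaw 37.6 shift [ 279.2  244.3 -173.7] turn 5.8 axis [ 0.002 -0.002 -1.   ] j6 -1.23 t 10.07 w 23.4 F [ 0.5 -0.2  5.7]
[[326.08611871 301.55809085]] [[387.57306381 195.73285528]]
```

View pics/m1.png

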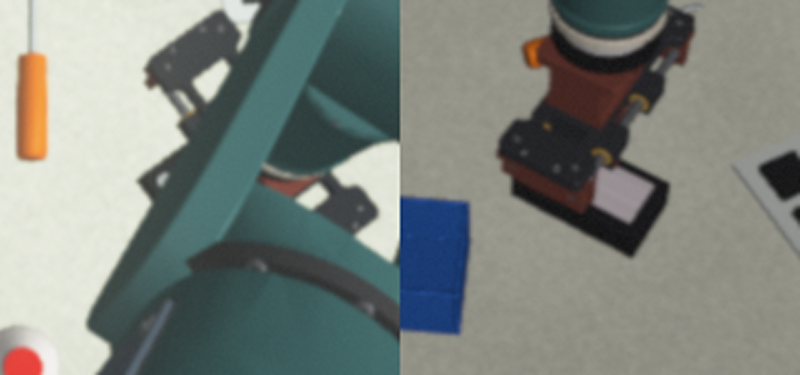

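```bash
python3 - <<'E'
from h import *
s=arm.read_state();r=R.from_rotvec(s["eef_rot"]);go([591,-300,27],37.5)
for w in(23.4,60,88):
  for z in(19,0,-61):
    for sg in(-1,1):
      q=r.apply([0,sg*(w/2+13.5),z])+s["tool_pos"]; p=proj("side",q)[0]; print(w,z,sg,q.round(),((p-[250,230])*2.5+[400,0]).round())
E
```

```text
tcp [ 593.2 -301.8   27. ] jaw yaw 37.6 shift [ 2.8 -0.7 -0. ] turn 0.1 axis [ 0.002 -0.002 -1.   ] j6 -1.23 t 10.07 w 23.4 F [ 0.5 -0.2  5.7]
23.4 19 -1 [ 573. -317.    8.] [573. 216.]
23.4 19 1 [ 613. -286.    8.] [604. 171.]
23.4 0 -1 [ 573. -317.   27.] [574. 202.]
23.4 0 1 [ 613. -286.   27.] [606. 156.]
23.4 -61 -1 [ 573. -317.   88.] [578. 155.]
23.4 -61 1 [ 613. -286.   88.] [611. 108.]
60 19 -1 [ 559. -328.    8.] [561. 233.]
60 19 1 [ 628. -275.    8.] [615. 155.]
60 0 -1 [ 559. -328.   27.] [562. 219.]
60 0 1 [ 628. -275.   27.] [617. 141.]
60 -61 -1 [ 559. -328.   88.] [565. 172.]
60 -61 1 [ 628. -275.   88.] [622.  92.]
88 19 -1 [ 548. -337.    8.] [552. 246.]
88 19 1 [ 639. -267.    8.] [624. 143.]
88 0 -1 [ 548. -337.   27.] [553. 233.]
88 0 1 [ 639. -267.   27.] [625. 129.]
88 -61 -1 [ 548. -337.   88.] [555. 186.]
88 -61 1 [ 639. -267.   88.] [631.  80.]
```

```bash
python3 - <<'E'
from h import *
s=arm.camera("side"); a=cv2.resize(s[255:340,270:370],None,fx=7,fy=7,interpolation=2)
a=np.clip(a.astype(float)*1.8,0,255).astype(np.uint8)
cv2.imwrite("pics/m2.png",a[:,:,::-1]); go([591,-300,27],37.5)
E
```

```text
tcp [ 593.2 -301.8   27. ] jaw yaw 37.6 shift [ 2.8 -0.7 -0. ] turn 0.1 axis [ 0.002 -0.002 -1.   ] j6 -1.23 t 10.12 w 19.5 F [ 0.1 -0.4  7.2]
```

View pics/m2.png

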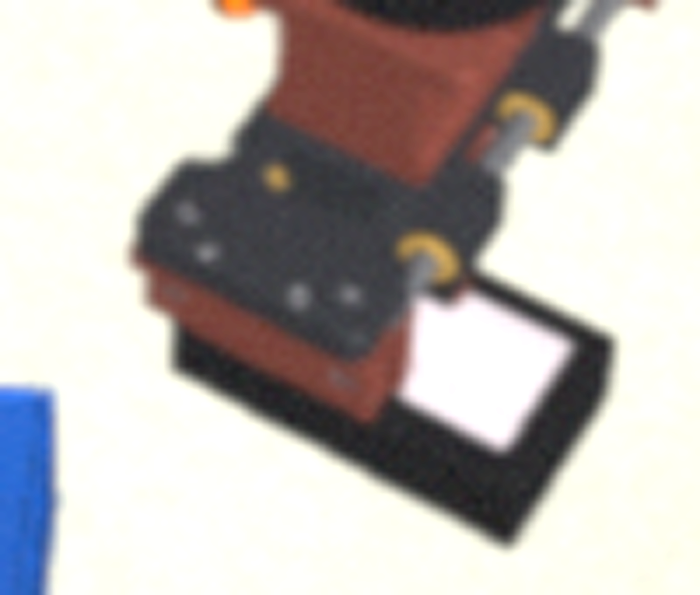

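```bash
python3 - <<'E'
from h import *
s=arm.read_state();r=R.from_rotvec(s["eef_rot"])
for z in(-61,-83):
  for x in(-37.5,37.5):
    for y in (-89,89):
      q=r.apply([x,y,z])+s["tool_pos"]; print(z,x,y,q.round(),((proj("side",q)[0]-[270,255])*7).round())
# where would housing corners show at fit pose, incl. bottom
w=[591.6,-300.3,-.921]
for z in(0,30):
  print(z,((proj("side",place(w,[[-55,30,z],[55,30,z],[55,-30,z],[-55,-30,z]]))-[270,255])*7).round().tolist())
print(s["joints"].round(3),s["joint_torque"].round(1))
E
```

```text
-61 -37.5 -89 [ 545. -386.   88.] [362. 503.]
-61 -37.5 89 [ 687. -277.   88.] [681.  31.]
-61 37.5 -89 [ 500. -326.   88.] [105. 366.]
-61 37.5 89 [ 641. -218.   88.] [442. -78.]
-83 -37.5 -89 [ 545. -386.  110.] [366. 453.]
-83 -37.5 89 [ 686. -277.  110.] [690. -21.]
-83 37.5 -89 [ 500. -326.  110.] [105. 316.]
-83 37.5 89 [ 641. -218.  110.] [ 447. -130.]
0 [[268.0, 221.0], [603.0, 393.0], [501.0, 549.0], [159.0, 365.0]]
30 [[271.0, 158.0], [613.0, 331.0], [510.0, 489.0], [160.0, 303.0]]
[-0.574  0.651  1.531 -0.     0.956 -1.229] [  0.4 -58.9 -19.1   0.2  -0.   -0. ]
```

```bash
python3 - <<'E'
from h import *
r=R.from_rotvec([0.853,-3.014,-.003]);T=np.array([588.4,105,114.3])
for z in(19,0,-40,-61,-100):
  for y in(-51,51,-89,89):
    q=r.apply([0,y,z])+T; print(z,y,q.round(),(((proj("side",q)[0]-[170,60])*2)+[400,0]).round())
s=cv2.imread("pics/s2.png"); print("hover housing visible?")
E
```

```text
19 -51 [615.  62.  95.] [609. 200.]
19 51 [561. 148.  96.] [544. 166.]
19 -89 [635.  29.  95.] [635. 213.]
19 89 [542. 181.  96.] [521. 154.]
0 -51 [615.  62. 114.] [609. 187.]
0 51 [562. 148. 115.] [543. 154.]
0 -89 [635.  29. 114.] [635. 200.]
0 89 [542. 181. 115.] [520. 142.]
-40 -51 [616.  62. 154.] [609. 159.]
-40 51 [562. 148. 155.] [541. 126.]
-40 -89 [635.  29. 154.] [636. 172.]
-40 89 [542. 181. 155.] [517. 114.]
-61 -51 [616.  62. 175.] [609. 143.]
-61 51 [562. 148. 176.] [540. 110.]
-61 -89 [636.  29. 175.] [636. 156.]
-61 89 [542. 181. 176.] [516.  99.]
-100 -51 [616.  62. 214.] [608. 114.]
-100 51 [563. 149. 215.] [538.  81.]
-100 -89 [636.  29. 214.] [636. 127.]
-100 89 [543. 181. 215.] [514.  70.]
hover housing visible?
```

The fingers closed on nothing (width 19 mm) while the housing hasn't moved. In g1 the tips also appear about 15–20 mm higher than the stated geometry. So the real tips probably sit higher than the readings imply. I'll rise, open, and feel for the table with the open fingers.

servo_tool(increments="0 0 -0.02 0 0 0 1;0 0 -0.02 0 0 0 0;0 0 0 0 0 0 0;0 0 0 0 0 0 0;0 0 0 0 0 0 0;0 0 0 0 0 0 0;0 0 0 0 0 0 0;0 0 0 0 0 0 0;0 0 0 0 0 0 0;0 0 0 0 0 0 0;0 0 0 0 0 0 0;0 0 0 0 0 0 0")

```text
t: 11.12
tool_pos: [592.2, -300.9, 65.2]
eef_rot: [-1.388, -2.818, 0.0]
force: [-0.1, -0.9, 1.1]
grip_width: 82.6
```

```bash
python3 - <<'E'
from h import *
go([591.5,-300.3,40],37.3)
s=arm.read_state();r=R.from_rotvec(s["eef_rot"])
im=arm.camera("side"); cv2.imwrite("pics/o1.png",cv2.resize(im[235:345,250:390],None,fx=5,fy=5,interpolation=2)[:,:,::-1])
for z in(19,0,-61):
  for y in(-51,51):
    q=r.apply([0,y,z])+s["tool_pos"]; print(z,y,q.round(),((proj("side",q)[0]-[250,235])*5).round())
E
```

```text
tcp [ 592.2 -300.9   65.2] jaw yaw 37.5 shift [ 0.9 -0.2 25.2] turn 0.2 axis [-0. -0. -1.] j6 -1.23 t 11.12 w 82.6 F [-0.1 -0.9  1.1]
19 -51 [ 552. -332.   46.] [313. 398.]
19 51 [ 633. -270.   46.] [443. 213.]
0 -51 [ 552. -332.   65.] [314. 369.]
0 51 [ 633. -270.   65.] [447. 183.]
-61 -51 [ 552. -332.  126.] [321. 269.]
-61 51 [ 633. -270.  126.] [459.  81.]
```

View pics/o1.png

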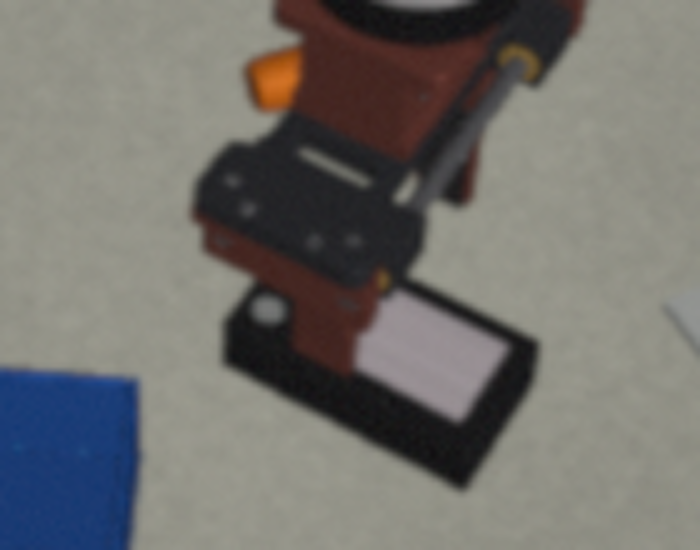

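The open picture shows the near fingertip at about (322,370) and the far one at about (460,205). That puts the real tips roughly 17 mm higher than the stated geometry, around TCP level. The housing is undisturbed. Descending, then feeling for the table.

servo_tool(increments="0.001 0 0.02 0 0 0 0;0 0 0.02 0 0 0 0;0 0 0.010 0 0 0 0;0 0 0.003 0 0 0 0;0 0 0 0 0 0 0;0 0 0 0 0 0 0")

```text
t: 11.67
tool_pos: [592.0, -300.4, 12.8]
eef_rot: [1.388, 2.818, -0.0]
force: [0.4, -0.5, 0.4]
grip_width: 87.8
```

servo_tool(increments="0 0 0.0015 0 0 0 0;0 0 0.0015 0 0 0 0;0 0 0 0 0 0 0;0 0 0 0 0 0 0")

```text
t: 12.0
tool_pos: [591.9, -300.3, 9.7]
eef_rot: [1.388, 2.818, -0.0]
force: [0.4, -0.7, -0.7]
grip_width: 87.6
```

servo_tool(increments="0 0 0.0015 0 0 0 0;0 0 0.0015 0 0 0 0;0 0 0 0 0 0 0;0 0 0 0 0 0 0")

```text
t: 12.33
tool_pos: [591.5, -300.1, 6.1]
eef_rot: [-1.388, -2.818, 0.0]
force: [-1.0, -0.2, 0.9]
grip_width: 87.9
```

servo_tool(increments="0 0 0.001 0 0 0 0;0 0 0.001 0 0 0 0;0 0 0.001 0 0 0 0;0 0 0 0 0 0 0")

```text
t: 12.67
tool_pos: [591.5, -300.0, 3.0]
eef_rot: [-1.388, -2.818, 0.0]
force: [0.2, -0.3, 0.3]
grip_width: 87.5
```

servo_tool(increments="0 0 0.001 0 0 0 0;0 0 0.001 0 0 0 0;0 0 0 0 0 0 0")

```text
t: 12.92
tool_pos: [591.5, -300.1, 1.0]
eef_rot: [-1.388, -2.818, 0.0]
force: [-0.3, -0.4, -0.0]
grip_width: 87.8
```

servo_tool(increments="0 0 0.001 0 0 0 0;0 0 0.001 0 0 0 0;0 0 0 0 0 0 0")

```text
t: 13.17
tool_pos: [591.5, -300.0, -0.9]
eef_rot: [-1.388, -2.818, 0.0]
force: [-0.4, -0.5, -0.0]
grip_width: 87.9
```

servo_tool(increments="0 0 0.001 0 0 0 0;0 0 0.001 0 0 0 0;0 0 0 0 0 0 0")

```text
t: 13.42
tool_pos: [591.6, -300.1, -2.9]
eef_rot: [-1.388, -2.818, 0.0]
force: [-0.3, 0.2, 0.3]
grip_width: 87.5
```

servo_tool(increments="0 0 0.001 0 0 0 0;0 0 0.001 0 0 0 0;0 0 0.001 0 0 0 0;0 0 0 0 0 0 0")

```text
t: 13.75
tool_pos: [591.7, -300.2, -3.1]
eef_rot: [1.388, 2.818, -0.0]
force: [-5.6, 3.0, 19.8]
grip_width: 87.8
```

servo_tool(increments="0 0 0.001 0 0 0 0;0 0 0.001 0 0 0 0;0 0 0.001 0 0 0 0;0 0 0 0 0 0 0")

```text
t: 14.08
tool_pos: [591.8, -300.2, -3.3]
eef_rot: [1.388, 2.817, -0.001]
force: [-10.4, 6.6, 40.5]
grip_width: 87.7
```

The table is at TCP reading −3, so the real tip is 3 mm behind the TCP reading, a 22 mm offset in z. I'll apply that from here on. Raising so the tips are 4 mm up, then gripping.

servo_tool(increments="0 0 -0.010 0 0 0 0;0 0 0 0 0 0 1;0 0 0 0 0 0 1;0 0 0 0 0 0 1;0 0 0 0 0 0 1;0 0 0 0 0 0 1;0 0 0 0 0 0 1;0 0 0 0 0 0 1;0 0 0 0 0 0 1;0 0 0 0 0 0 1;0 0 0 0 0 0 1")

```text
t: 15.0
tool_pos: [591.4, -300.0, 1.0]
eef_rot: [-1.388, -2.818, 0.0]
force: [0.6, -0.2, -3.6]
grip_width: 60.1
```

servo_tool(increments="0 0 -0.01 0 0 0 1;0 0 -0.035 0 0 0 1;0 0 -0.04 0 0 0 1;0 0 -0.04 0 0 0 1;0 0 -0.04 0 0 0 1;0 0 -0.02 0 0 0 1;0 0 0 0 0 0 1")

```text
t: 15.58
tool_pos: [595.0, -302.2, 193.6]
eef_rot: [1.383, 2.808, -0.002]
force: [0.7, -0.1, -3.0]
grip_width: 59.9
```

```bash
python3 - <<'E'
from h import *
im=arm.camera("side"); cv2.imwrite("pics/l1.png",im[150:350,200:480][:,:,::-1])
go(ch([0,0,180]),31.8)
E
```

```text
tcp [ 593.4 -301.2  189.9] jaw yaw 37.5 shift [279.4 243.6   8.6] turn 5.7 axis [ 0.006 -0.004 -1.   ] j6 -1.23 t 15.63 w 59.4 F [-0.9  0.7 -4.1]
```

servo_tool(increments="0.008 0.007 0 0 0 0 1;0.02 0.0174 0 0 0 0 1;0.025 0.0218 0 0 0 0 1;0.025 0.0218 0 0 0 0 1;0.025 0.0218 0 0 0 0 1;0.025 0.0218 0 0 0 0 1;0.025 0.0218 0 0 0 0 1;0.025 0.0218 0 0 0 0 1;0.025 0.0218 0 0 0 0 1;0.025 0.0218 0 0 0 0 1;0.025 0.0218 0 0 0 0 1;0.012 0.0104 0 0 0 0 1")

```text
t: 16.63
tool_pos: [610.3, 55.5, 182.9]
eef_rot: [-1.383, -2.814, 0.001]
force: [0.4, -0.3, -3.4]
grip_width: 60.0
```

servo_tool(increments="0.008 0.007 0 0 0 2 1;0.004 0.0035 0 0 0 2 1;0 0 0 0 0 1.7 1;0 0 0 0 0 0 1;0 0 0 0 0 0 1")

```text
t: 17.05
tool_pos: [612.4, 67.3, 183.7]
eef_rot: [-1.523, -2.743, 0.004]
force: [0.1, -0.6, -4.1]
grip_width: 60.0
```

```bash
python3 - <<'E'
from h import *
go(ch([0,0,50]),31.83)
E
```

```text
tcp [612.4  67.3 183.7] jaw yaw 31.9 shift [ -1.1   4.7 133.7] turn 0.1 axis [-0.005 -0.    -1.   ] j6 -0.56 t 17.05 w 60.0 F [ 0.1 -0.6 -4.1]
```

servo_tool(increments="-0.001 0.004 0.02 0 0 0 1;0 0 0.035 0 0 0 1;0 0 0.035 0 0 0 1;0 0 0.03 0 0 0 1;0 0 0.012 0 0 0 1;0 0 0 0 0 0 1;0 0 0 0 0 0 1;0 0 0 0 0 0 1")

```text
t: 17.72
tool_pos: [619.9, 67.8, 55.8]
eef_rot: [1.526, 2.744, 0.002]
force: [0.3, -0.2, -3.8]
grip_width: 60.0
```

```bash
python3 - <<'E'
from h import *
go(ch([0,0,16]),31.83)
E
```

```text
tcp [619.9  67.8  55.8] jaw yaw 31.8 shift [ 2.8 -2.6 39.8] turn 0.0 axis [ 0.003 -0.    -1.   ] j6 -0.56 t 17.72 w 60.0 F [ 0.3 -0.2 -3.8]
```

servo_tool(increments="0.0028 -0.0026 0 0 0 0 1;0 0 0.012 0 0 0 1;0 0 0.012 0 0 0 1;0 0 0 0 0 0 1;0 0 0 0 0 0 1;0 0 0 0 0 0 1")

```text
t: 18.22
tool_pos: [614.6, 68.9, 29.9]
eef_rot: [-1.527, -2.745, 0.001]
force: [-1.2, 0.4, -2.6]
grip_width: 59.7
```

```bash
python3 - <<'E'
from h import *
go(ch([0,0,16]),31.83)
t=arm.camera("top");s=arm.camera("side")
cv2.imwrite("pics/p1.png",cv2.resize(np.hstack([t[110:230,150:280],s[130:250,220:350]]),None,fx=3,fy=3,interpolation=2)[:,:,::-1])
E
```

```text
tcp [614.6  68.9  29.9] jaw yaw 31.8 shift [-1.   1.4 13.9] turn 0.0 axis [-0.001 -0.    -1.   ] j6 -0.56 t 18.22 w 59.7 F [-1.2  0.4 -2.6]
```

View pics/p1.png

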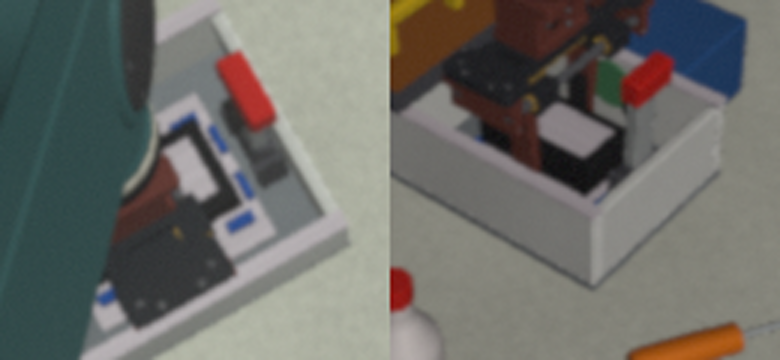

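The housing hangs just above the nest, with its right end between the locators in the top view (end corners about (197,119) and (242,207)). Quick projection check.

```bash
python3 - <<'E'
from h import *
v=arm.read_state()["tool_pos"];w=[v[0],v[1],CH[2]]
print(((proj("top",place(w,[[30,-55,59],[-30,-55,59],[30,-55,29],[-30,-55,29]]))-[150,110]+.5)*3-.5).round(1).tolist())
print(((proj("side",place(w,[[30,-55,59],[-30,-55,59],[-30,-55,29]]))-[220,130]+.5)*3-.5+[390,0]).round(1).tolist())
go(ch([0,0,15]),31.83)
E
```

```text
[[190.6, 116.8], [236.9, 196.9], [197.0, 128.2], [241.8, 205.9]]
[[630.9, 128.9], [583.9, 169.2], [584.0, 197.6]]
tcp [615.1  68.9  30.4] jaw yaw 31.8 shift [-0.8  1.  15.4] turn 0.0 axis [ 0. -0. -1.] j6 -0.56 t 18.32 w 60.1 F [-0.1  1.  -3. ]
```

servo_tool(increments="-0.0008 0.001 0.004 0 0 0 1;0 0 0.004 0 0 0 1;0 0 0.003 0 0 0 1;0 0 0 0 0 0 1;0 0 0 0 0 0 1")

```text
t: 18.73
tool_pos: [615.7, 68.7, 18.9]
eef_rot: [-1.526, -2.745, 0.001]
force: [0.1, -0.9, -4.1]
grip_width: 60.0
```

servo_tool(increments="0 0 0.001 0 0 0 1;0 0 0.001 0 0 0 1;0 0 0.001 0 0 0 1;0 0 0 0 0 0 1;0 0 0 0 0 0 1")

```text
t: 19.15
tool_pos: [615.9, 68.8, 16.2]
eef_rot: [-1.527, -2.746, 0.0]
force: [-0.2, -0.3, -2.9]
grip_width: 59.9
```

servo_tool(increments="0 0 0.001 0 0 0 1;0 0 0.001 0 0 0 1;0 0 0 0 0 0 1;0 0 0 0 0 0 1")

```text
t: 19.48
tool_pos: [616.2, 68.7, 14.3]
eef_rot: [1.527, 2.745, 0.0]
force: [0.1, -0.3, -2.3]
grip_width: 59.9
```

servo_tool(increments="0 0 0.001 0 0 0 1;0 0 0 0 0 0 1;0 0 0 0 0 0 1")

```text
t: 19.73
tool_pos: [616.2, 68.8, 14.2]
eef_rot: [1.526, 2.745, 0.0]
force: [-1.8, -0.7, 5.9]
grip_width: 59.9
```

The housing is seated (contact at 14.2, expected about 15). Releasing and rising.

servo_tool(increments="0 0 0 0 0 0 0.2;0 0 0 0 0 0 0.2;0 0 0 0 0 0 0.2;0 0 0 0 0 0 0.2;0 0 0 0 0 0 0.2;0 0 -0.01 0 0 0 0.2;0 0 -0.03 0 0 0 0.2;0 0 -0.04 0 0 0 0.2;0 0 -0.04 0 0 0 1;0 0 -0.04 0 0 0 1;0 0 0 0 0 0 1;0 0 0 0 0 0 1")

```text
t: 20.73
tool_pos: [618.3, 68.8, 177.1]
eef_rot: [1.524, 2.74, 0.005]
force: [-0.1, 0.1, -0.2]
grip_width: 47.2
```

```bash
python3 - <<'E'
from h import *
r=.0
go(ch([0,-150,150]),31.83)
# tip reference: read z = tip_real-3 ; corner w=10 (tool x is along chamber y here)
for a in (100,90,75,60,45,30,15,5,0):
    c,s=np.cos(np.radians(a)),np.sin(np.radians(a)); y=-82+88*c-12*s; z=56+88*s+12*c
    print(a,"finger centre y",round(y-10,1),"tip z",round(z,1),"read z",round(z-3,1))
E
```

```text
tcp [618.3  68.8 177.1] jaw yaw 31.8 shift [-148.9   -1.9   27.6] turn 0.0 axis [ 0.007 -0.    -1.   ] j6 -0.56 t 20.73 w 47.2 F [-0.1  0.1 -0.2]
100 finger centre y -119.1 tip z 140.6 read z 137.6
90 finger centre y -104.0 tip z 144.0 read z 141.0
75 finger centre y -80.8 tip z 144.1 read z 141.1
60 finger centre y -58.4 tip z 138.2 read z 135.2
45 finger centre y -38.3 tip z 126.7 read z 123.7
30 finger centre y -21.8 tip z 110.4 read z 107.4
15 finger centre y -10.1 tip z 90.4 read z 87.4
5 finger centre y -5.4 tip z 75.6 read z 72.6
0 finger centre y -4.0 tip z 68.0 read z 65.0
```

servo_tool(increments="-0.005 0 -0.01 0 0 0 1;-0.015 -0.001 -0.003 0 0 0 1;-0.02 -0.001 0 0 0 0 1;-0.02 0 0 0 0 0 1;-0.02 0 0 0 0 0 1;-0.02 0 0 0 0 0 1;-0.02 0 0 0 0 0 1;-0.02 0 0 0 0 0 1;-0.008 0 0 0 0 0 1;0 0 0 0 0 0 1;0 0 0 0 0 0 1")

```text
t: 21.65
tool_pos: [692.0, -58.4, 185.3]
eef_rot: [-1.528, -2.743, 0.0]
force: [-0.6, 0.5, -1.1]
grip_width: 0.8
```

```bash
python3 - <<'E'
from h import *
go(ch([0,-150,132]),31.83)
s=arm.camera("side");cv2.imwrite("pics/q1.png",s[:,:,::-1])
E
```

```text
tcp [692.  -58.4 185.3] jaw yaw 31.8 shift [-2.1  2.8 53.3] turn -0.1 axis [-0.002  0.001 -1.   ] j6 -0.74 t 21.65 w 0.8 F [-0.6  0.5 -1.1]
```

servo_tool(increments="0 0.002 0.02 0 0 0 1;0 0 0.025 0 0 0 1;0 0 0.008 0 0 0 1;0 0 0 0 0 0 1;0.01 0 0 0 0 0 1;0.012 0 0 0 0 0 1;0.010 0 0 0 0 0 1;0.008 0 0 0 0 0 1;0 0 0 0 0 0 1")

```text
t: 22.45
tool_pos: [672.3, -21.0, 134.5]
eef_rot: [1.524, 2.746, 0.001]
force: [-0.1, -0.1, -0.2]
grip_width: 0.5
```

servo_tool(increments="0.008 0 0 0 0 0 1;0.008 0 0 0 0 0 1;0.008 0 0 0 0 0 1;0.008 0 0 0 0 0 1;0.008 0 0 0 0 0 1;0.008 0 0 0 0 0 1;0 0 0 0 0 0 1")

```text
t: 23.03
tool_pos: [646.1, 19.5, 132.9]
eef_rot: [-1.525, -2.744, 0.0]
force: [-0.4, -0.2, 0.6]
grip_width: 0.5
```

```bash
python3 - <<'E'
from h import *
go(ch([0,-60,132]),31.83)
E
```

```text
tcp [646.1  19.5 132.9] jaw yaw 31.9 shift [-2.4  0.6  0.9] turn 0.1 axis [-0.002  0.001 -1.   ] j6 -0.63 t 23.03 w 0.5 F [-0.4 -0.2  0.6]
```

```bash
python3 - <<'E'
from h import *
def red(n):
    t=arm.camera(n).astype(int); m=(t[:,:,0]>150)&(t[:,:,1]<60)&(t[:,:,2]<70); 
    m=m.astype(np.uint8); k,l,st,c=cv2.connectedComponentsWithStats(m)
    print(n,[(c[i].round(1).tolist(),int(st[i,4])) for i in range(1,k) if st[i,4]>15])
    return t
s=red("side");t=red("top")
cv2.imwrite("pics/q2.png",cv2.resize(np.hstack([t[100:230,150:280],s[110:240,220:350]]).astype(np.uint8),None,fx=3,fy=3,interpolation=2)[:,:,::-1])
for a in (95,80,60,45,0):
    c,s=np.cos(np.radians(a)),np.sin(np.radians(a)); q=ch([0,-82+89*c-3*s,56+89*s+3*c]); print(a,proj("side",q).round(1),proj("top",q).round(1))
E
```

```text
side [([285.2, 154.1], 27)]
top []
95 [[306.7 156.9]] [[234.  139.4]]
80 [[298.3 152.9]] [[222.3 146. ]]
60 [[287.8 151.2]] [[208.2 155.7]]
45 [[281.2 152.7]] [[200.  162.8]]
0 [[272.2 168.6]] [[192.4 177.4]]
```

View pics/q2.png

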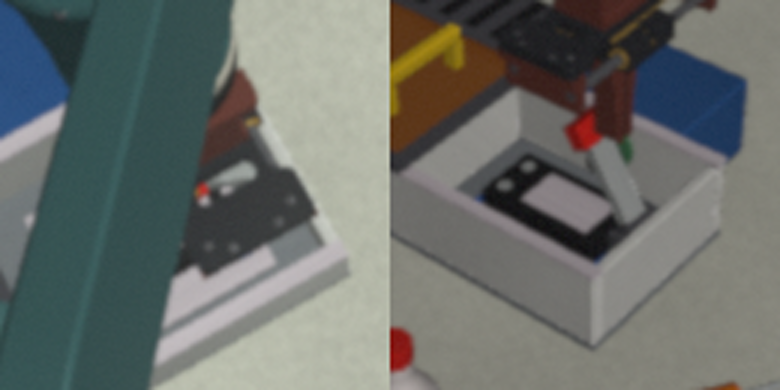

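The side view shows the clamp tipped to about 60° (red tip at (585,132) in the crop), with the finger behind it and the housing flat in the nest. Following the arc down.

servo_tool(increments="0.008 0 0.004 0 0 0 1;0.010 0 0.005 0 0 0 1;0.008 0 0.008 0 0 0 1;0.008 0 0.008 0 0 0 1;0.006 0 0.010 0 0 0 1;0.006 0 0.010 0 0 0 1;0.003 0 0.007 0 0 0 1;0.002 0 0.006 0 0 0 1;0 0 0 0 0 0 1;0 0 0 0 0 0 1")

```text
t: 23.97
tool_pos: [619.9, 61.1, 74.4]
eef_rot: [-1.526, -2.744, 0.002]
force: [-0.4, 0.5, 0.3]
grip_width: 0.8
```

```bash
python3 - <<'E'
from h import *
go(ch([0,-4,65]),31.83)
E
```

```text
tcp [619.9  61.1  74.4] jaw yaw 31.9 shift [4.4 1.  9.4] turn 0.0 axis [-0.002 -0.    -1.   ] j6 -0.57 t 23.97 w 0.8 F [-0.4  0.5  0.3]
```

servo_tool(increments="0.002 0 0.003 0 0 0 1;0.001 0 0.003 0 0 0 1;0 0 0.002 0 0 0 1;0 0 0.001 0 0 0 1;0 0 0 0 0 0 1;0 0 0 0 0 0 1")

```text
t: 24.47
tool_pos: [619.0, 63.6, 66.2]
eef_rot: [-1.527, -2.745, 0.0]
force: [0.3, 0.3, 0.5]
grip_width: 0.3
```

servo_tool(increments="0 0 0.001 0 0 0 1;0 0 0.001 0 0 0 1;0 0 0 0 0 0 1;0 0 0 0 0 0 1")

```text
t: 24.8
tool_pos: [619.0, 63.7, 64.8]
eef_rot: [-1.527, -2.745, 0.0]
force: [-2.4, -0.2, 6.2]
grip_width: 0.2
```

servo_tool(increments="0 0 0.001 0 0 0 1;0 0 0.001 0 0 0 1;0 0 0 0 0 0 1;0 0 0 0 0 0 1")

```text
t: 25.13
tool_pos: [619.0, 63.8, 64.4]
eef_rot: [1.527, 2.745, 0.0]
force: [-5.8, -0.3, 17.8]
grip_width: 0.1
```

servo_tool(increments="0 0 0.001 0 0 0 1;0 0 0 0 0 0 1;0 0 0 0 0 0 1;0 0 -0.015 0 0 0 1;0 0 -0.03 0 0 0 1;0 0 -0.04 0 0 0 1;0 0 -0.04 0 0 0 1;0 0 0 0 0 0 0;0 0 0 0 0 0 0")

```text
t: 25.88
tool_pos: [621.2, 63.6, 189.1]
eef_rot: [1.524, 2.741, 0.004]
force: [0.6, -0.7, -0.6]
grip_width: 10.3
```

```bash
python3 - <<'E'
from h import *
go(ch([0,140,100]),121.83)
E
```

```text
tcp [621.2  63.6 189.1] jaw yaw 31.8 shift [147.3  -1.8  88.6] turn -90.0 axis [ 0.006 -0.    -1.   ] j6 -0.56 t 25.88 w 10.3 F [ 0.6 -0.7 -0.6]
```

The clamp is against its stop (18 N at the expected height). Next I'll push the guard shut with closed fingers behind the handle.

servo_tool(increments="0.01 0 0 0 0 0 1;0.02 0 0 0 0 0 1;0.025 0 0 0 0 0 1;0.025 0 0 0 0 0 1;0.025 0 0 0 0 0 1;0.025 0 0 0 0 0 1;0.025 0 0 0 0 0 1;0.02 -0.001 0 0 0 0 1;0.007 0 0 0 0 0 1;0 0 0 0 0 0 1;0 0 0 0 0 0 1")

```text
t: 26.8
tool_pos: [521.7, 217.5, 185.1]
eef_rot: [-1.525, -2.746, 0.003]
force: [-0.2, -0.7, -0.1]
grip_width: 0.6
```

```bash
python3 - <<'E'
from h import *
go(ch([0,175,99]),31.83)
E
```

```text
tcp [521.7 217.5 185.1] jaw yaw 31.9 shift [-1.2  2.1 86.1] turn 0.1 axis [-0.002 -0.001 -1.   ] j6 -0.28 t 26.8 w 0.6 F [-0.2 -0.7 -0.1]
```

servo_tool(increments="0 0.002 0.02 0 0 0 1;0 0 0.025 0 0 0 1;0 0 0.025 0 0 0 1;0 0 0.014 0 0 0 1;0 0 0 0 0 0 1;0 0 0 0 0 0 1;-0.008 0 0 0 0 0 1;-0.006 0 0 0 0 0 1;-0.006 0 0 0 0 0 1;-0.008 0 0 0 0 0 1;-0.010 0 0 0 0 0 1;-0.012 0 0 0 0 0 1")

```text
t: 27.8
tool_pos: [551.3, 176.1, 103.0]
eef_rot: [1.526, 2.745, 0.002]
force: [-0.4, 2.9, 1.8]
grip_width: 0.6
```

servo_tool(increments="-0.014 0 0 0 0 0 1;-0.014 0 0 0 0 0 1;-0.014 0 0 0 0 0 1;-0.014 0 0 0 0 0 1;-0.014 0 0 0 0 0 1;-0.014 0 0 0 0 0 1;-0.014 0 0 0 0 0 1;-0.012 0 0 0 0 0 1;-0.008 0 0 0 0 0 1;-0.004 0 0 0 0 0 1;0 0 0 0 0 0 1")

```text
t: 28.72
tool_pos: [615.2, 71.4, 102.1]
eef_rot: [1.527, 2.745, -0.001]
force: [0.7, 1.3, 0.7]
grip_width: 0.2
```

```bash
python3 - <<'E'
from h import *
go(ch([0,-34,101]),31.83)
E
```

```text
tcp [615.2  71.4 102.1] jaw yaw 31.8 shift [-36.8  -0.5   1.1] turn -0.0 axis [-0.    -0.001 -1.   ] j6 -0.55 t 28.72 w 0.2 F [0.7 1.3 0.7]
```

servo_tool(increments="-0.008 0 0 0 0 0 1;-0.008 0 0 0 0 0 1;-0.007 0 0 0 0 0 1;-0.005 0 0 0 0 0 1;-0.003 0 0 0 0 0 1;-0.002 0 0 0 0 0 1;-0.001 0 0 0 0 0 1;0 0 0 0 0 0 1")

```text
t: 29.38
tool_pos: [632.6, 43.5, 102.1]
eef_rot: [-1.527, -2.745, 0.001]
force: [-2.3, 0.4, -1.1]
grip_width: 0.4
```

servo_tool(increments="-0.001 0 0 0 0 0 1;-0.001 0 0 0 0 0 1;-0.001 0 0 0 0 0 1;0 0 0 0 0 0 1")

```text
t: 29.72
tool_pos: [633.8, 41.8, 102.1]
eef_rot: [-1.526, -2.744, -0.0]
force: [-2.6, 3.2, -0.4]
grip_width: 0.4
```

servo_tool(increments="-0.001 0 0 0 0 0 1;-0.001 0 0 0 0 0 1;0 0 0 0 0 0 1")

```text
t: 29.97
tool_pos: [633.8, 41.8, 102.2]
eef_rot: [-1.525, -2.742, -0.002]
force: [-5.6, 7.6, 1.8]
grip_width: 0.3
```

servo_tool(increments="-0.001 0 0 0 0 0 1;-0.001 0 0 0 0 0 1;0 0 0 0 0 0 1")

```text
t: 30.22
tool_pos: [633.7, 41.8, 102.2]
eef_rot: [-1.524, -2.739, -0.004]
force: [-7.9, 13.4, 5.3]
grip_width: 0.5
```

servo_tool(increments="0.008 0 0 0 0 0 1;0.012 0 0 0 0 0 1;0.01 0 0 0 0 0 1;0 0 -0.03 0 0 0 1;0 0 -0.04 0 0 0 1;0 0 -0.04 0 0 0 1;0.03 0.03 -0.03 0 0 0 1;0.03 0.03 0 0 0 0 1;0.03 0.03 0 0 0 0 1;0.03 0.03 0 0 0 0 1;0.03 0.03 0 0 0 0 1;0.02 0.02 0 0 0 0 1")

```text
t: 31.22
tool_pos: [673.1, 290.5, 236.7]
eef_rot: [1.524, 2.746, 0.003]
force: [-0.1, -1.7, -0.0]
grip_width: -0.1
```

servo_tool(increments="0.035 -0.02 0 0 0 0 1;0.035 -0.02 0 0 0 0 1;0.035 -0.02 0 0 0 0 1;0.035 -0.02 0 0 0 0 1;0.035 -0.02 0 0 0 0 1;0.02 -0.01 0 0 0 0 1;0 0 0 0 0 0 1;0 0 0 0 0 0 1")

```text
t: 31.88
tool_pos: [475.6, 394.8, 236.8]
eef_rot: [1.522, 2.746, 0.001]
force: [0.9, 0.6, 0.4]
grip_width: 0.6
```

```bash
python3 - <<'E'
from h import *
t=arm.camera("top");s=arm.camera("side")
print(arm.read_state()["tool_pos"],arm.read_state()["force"])
o=np.hstack([t[100:310,20:440],s[90:370,150:400][:210]])
a=cv2.resize(t[100:310,60:440],(543,300),interpolation=2);b=cv2.resize(s[90:370,150:400],(268,300),interpolation=2)
c=np.vstack([np.hstack([a,b])[:,:800],cv2.resize(np.hstack([t[110:230,100:260],s[130:250,200:360]]),(800,300),interpolation=2)])
cv2.imwrite("pics/f1.png",c[:,:,::-1])
for n in("top","side"):
  print(n,[proj(n,ch(p)).round(1).tolist()for p in([45,-50,125],[-45,-50,125],[88,-105,88],[-88,-105,88])])
E
```

```text
[477.47799943 393.84977465 236.61961324] [ 0.27070705  0.02381875 -0.27861647]
top [[[201.6, 132.8]], [[226.4, 176.0]], [[219.4, 104.8]], [[266.5, 185.0]]]
side [[[303.2, 146.5]], [[278.7, 166.4]], [[332.6, 159.0]], [[286.3, 199.8]]]
```

View pics/f1.png

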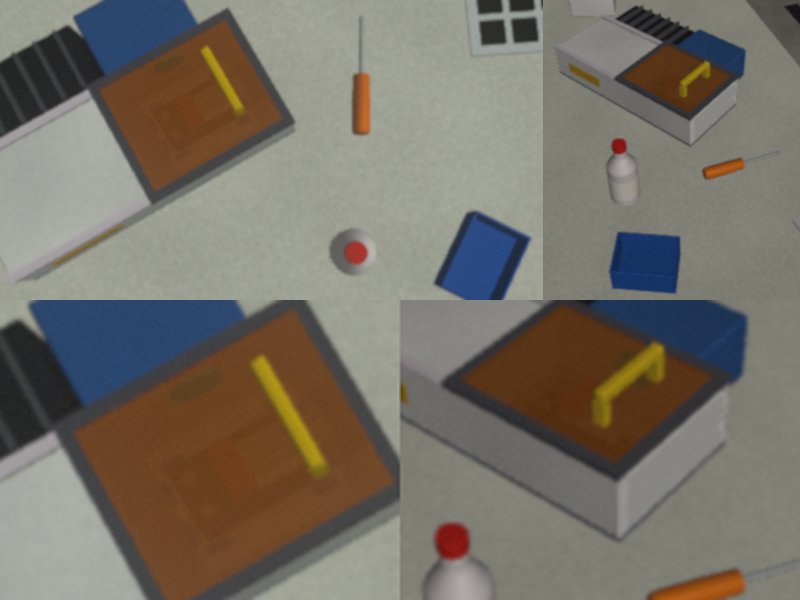

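The guard covers the whole well and its corners line up with the chamber's end. The clamp's red tip shows through the pane lying over the housing at about (235,465). The bottle, bin and driver appear undisturbed. Handing in.

```bash
python3 -c "
from workcell import arm
print(arm.finish_job())"
```

```text
the job is handed in; nothing more can be done
None
```

The job is done and handed in at about 32 s. I slid the guard open to its stop, laid the housing plate up in the nest and let go of it. Then I swung the clamp down onto it and pushed the guard shut.

**Last checks:**
- **Guard:** it stalled at its open stop at 15 N. When shut it stalled with about 15 N of push, within 2 mm of where I expected. The last picture shows it covering the whole well.
- **Housing:** it touched down within 1 mm of the height I expected. It was lying flat between the locators in the picture taken after I let go.
- **Clamp:** it stopped at its level height under 18 N. Its red tip shows through the pane, lying over the housing.
- **Bottle, bin and screwdriver:** I never touched them. They look unmoved in the last picture, judged by eye rather than measured.

**What disagreed:**
- **Fingertip height:** the fingertips turned out about 22 mm higher than the stated tool geometry. Because of that, the first housing grasp closed on nothing, with the fingers rubbing the housing's top at about 7 N; the housing did not visibly move. It also means the guard handle was first held only by its top few millimetres.
- **How I fixed it:** I felt for the table with the open fingertips, which reached 40 N at the wrist, and corrected all heights after that.
- **Guard travel:** the guard's open stop came out about 1.4 mm from the camera fit. I split that difference when placing the housing.

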